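# Set the food slicer to 8 mm and lock the thumbwheel

## Robot

A 6-joint arm with a two-finger parallel gripper is mounted at the origin on a cart in front of the work surface, level with it; the furniture and walls round the work are solid. World frame = base frame: x ahead of the robot, y to its left, z up, the work surface at z = 0. Lengths are in mm, angles in rad, forces in N, time in s.
With the tool pointing down it reaches from about 325 to 875 mm from the base axis. Payload 4.4 kg.
Tool frame: the origin (TCP) lies on the centre line of the jaws, within the pads' length; the fingertips stand ahead of it and the grasp point (between the pads) lies 6 mm ahead of it (ctrl.tcp_to_tips is the z of the fingertips in the tool frame, in mm); z points along the fingers, y is the direction in which the jaws open and shut (so a half turn about z gives the same grasp; the last joint's range is limited). The gripper opens to 85 mm and grips with 20 to 120 N. Pads are 22 mm wide; open, the fingers measure 114 mm over their backs; the gripper's body (76 mm by 85 mm) begins 54 mm behind the grasp point. The pads swing forward as they close: fully open they stand 13 mm farther back than shut.
Start: joints at [-1.474, 0.207, 1.542, -0, 1.393, -0.15], TCP at [140.461, -557.583, 256.282] pointing down, gripper open.
Joint ranges: [-2.73, 2.73], [-0.86, 2.22], [0.23, 2.46], [-1.11, 4.25], [0.08, 2.63], [-2.82, 2.82]. Speed limits (rad/s): [2.79, 2.79, 3.14, 3.14, 3.14, 3.14].

## Interface

Orientations are given as a 3x3 rotation matrix whose columns are the frame's x, y, z axes.
In Python, from plant import ctrl, sensors, optics gives the robot as it stands. Calls block until the motion is done:
- ctrl.move_ptp(position, orientation): joint-space move of the TCP to a pose.
- ctrl.move_l(position, rot=None, vel=150, threshold=None): straight line of the TCP; rot=None keeps the orientation; vel is the mean speed in mm/s. With threshold (N) it stops when the force on the tool has changed by that much, and returns True; else False.
- ctrl.set_joints(angles): joint-space move.
- ctrl.gripper_to(opening, force=None): finger opening in mm; force is the grip in N (None keeps the last); returns when the fingers have stopped.
- ctrl.hold(seconds).
- ctrl.solve_ik(position, orientation): joint angles nearest the present ones, or None.
- sensors.read_state(): the state.
- optics.grab_frame(name): name is "scene" or "side" or "wrist"; returns (picture, depth): 384x512x3 uint8, red, green, blue; 384x512 float32, mm along the optical axis (not along the pixel's ray), 0 where there is no reading.
- optics.camera_params(name): a dict with "mtx" (3x3 intrinsics, pixels), "R" (3x3) and "t" (3): a world point X has camera coordinates R X + t; the wrist camera has in their place "T_tool_cam" (4x4, takes a point from camera to tool coordinates, whose origin is the TCP and whose axes are the flange's). Camera axes: x right, y down, z forward; pixel columns grow to the right and rows downward; lengths in mm; the calibration is good to about 2 mm. A picture is of the moment at which its call begins: read the wrist's pose just before it. camera_params takes no time and is no camera call.
A pose or a line that the arm cannot do raises ctrl.MotionError and nothing moves.
- ctrl.finish_job(): hands the job in, once; it reports no verdict.
The state is a dict: "t": time; "q": joint angles; "qvel": joint speeds; "tau": joint torques, N m; "eef_pos": TCP position; "eef_rot": TCP orientation; "force": force on the tool from outside, world axes, zero at the start; "wrist_torque": the same for the moment, N m; "grip_width": finger opening in mm.
Only numpy, scipy, OpenCV 4.12 (cv2) and the standard library are available. Lean on these libraries where they do the work, as an engineer would, in place of code of your own. Each camera call takes 0.05 s, during which the arm holds its last target.

## Task

Set the food slicer to cut 8 mm slices: with a fingertip, click its lobed thumbwheel forward until the pointer on the scale stands at the 8 mm mark and the wheel has clicked home there. Then push the small lock slide in front of the wheel fully in, so that the setting cannot creep. Do not lift or shove the slicer, and leave the jar, the tin and the drum beside it where they are.

Things in the scene. Friction and masses are not known exactly. Their poses are not given: they have to be found in the camera images.
- slicer: White electric food slicer, 320 x 200 mm, 3.4 kg, loose on rubber feet. Origin: centre of its underside; x along its carriage, away from the robot at yaw 0, y to its left, z up. Round steel blade with guard: x 0 to 160, y -12 to 0, up to z 197 mm. White motor housing right of the blade: x 15 to 140, top z 160 mm. Parked carriage and black pusher: y over 12, up to z 115 mm.
- housing_top (a point): Centre of the flat top of the white adjuster housing (160 mm along x, 52 mm along y, top at slicer z 130 mm), on the slicer's right side near the robot. On it in one line along x, from the robot outward: the lock slide, then the thumbwheel in its slot; the scale lies just left of the wheel. All stand on the housing's middle line.
- wheel_axis (a point): Centre of the thumbwheel, 18 mm below the housing's top; its axis is level along slicer y. Black wheel, 16 mm wide, hub radius 24 mm, six straight lobes 60 degrees apart, 8 mm thick, round ends, out to radius 36 mm. A spring click every 60 degrees. At every click a gap between two lobes is at the top: the two upper lobes' end centres lie 16 mm before and behind this point in x and 27.7 mm above it.
- thumbwheel (a joint): Wheel angle, rad: 0 at the 0 mm mark, +1.047 a click, 4.189 (fourth click) at 8 mm, 6.283 (sixth, last) at 12 mm. Starts at the 0, 2 or 4 mm click. Grows as the wheel's top moves in slicer +x: push the upper lobe nearer the robot from behind in +x (about 3 N), about 32 mm for a full click; past half-way the spring carries it on, if the finger does not block the lobe behind.
- pointer_tip (a point): Small black pointer (6 mm block with a thin tip toward the ticks, 5 mm high) on the scale, just left of the wheel on the housing's top; the wheel moves it 8 mm a click in slicer +x. Scale: seven dark ticks across, 8 mm apart, 2 mm of slice each, 0 mm nearest the robot; those of 0, 4, 8 and 12 mm are long, those between short. 8 mm is the third long tick.
- mark_8mm (a point): Middle of the 8 mm tick of the scale, the third long tick from the robot's end; at that setting the pointer tip stands over it at the same slicer x. Fixed to the slicer.
- stop_plate (a joint): Travel in m of the upright ribbed aluminium stop plate (138 x 96 mm) left of the housing; the wheel drives it 0.002 a click to the right: 0 flush with the blade, 0.008 for 8 mm slices.
- lock_slide (a joint): Lock slide travel, m: 0 open, 0.016 fully in. Moves in slicer +x toward the wheel; its steel bolt (13 mm wide, 1 to 5 mm above the housing's top) enters the gap below the upper lobe nearer the robot and holds the wheel, so it goes in only when the wheel stands at a click. Starts within 0.003 of open, stays where left, takes about 2 N.
- lock_tab (a point): Centre of the top of the lock slide's black ribbed thumb tab, a block 12 mm (x) by 18 mm (y), from 5 to 13 mm above the housing's top. At open it stands 68 mm nearer the robot than the wheel axis along slicer x, in line with the wheel. Moves with the slide; push its robot-side face in slicer +x.
- pickle_jar: Glass jar of pickles with black screw lid, 64 mm across, 165 mm tall, left of the slicer. Origin: centre of its underside. Bystander.
- tin_3: Food tin, 75 mm across, 58 mm tall, left of the slicer. Origin: centre of its underside. Bystander.
- pepper_drum: Striped card drum with white lid, 46 mm across, 98 mm tall, right of the slicer toward the robot. Origin: centre of its underside. Bystander.

How it is judged (in metres and radians):
On the way, in this order (a step that is already met when the one before it is completed fails the run):
1. the thumbwheel has clicked home at the 8 mm mark while the lock is still open (value of joint thumbwheel between 3.99 and 4.39 rad and value of joint lock_slide below 0.008 m), for 0.2 s.
2. the lock slide is fully in (value of joint lock_slide above 0.0135 m), for 0.2 s.
At the end, for the whole second after the job is handed in: The thumbwheel rests in its fourth click (within 0.2 rad), the stop plate stands at 8 mm (within 0.7 mm), the lock slide is in to 13.5 mm or more of its 16 mm, and the slicer stands level and still within 25 mm of where it was (value of joint thumbwheel between 3.99 and 4.39 rad and value of joint stop_plate between 0.0073 and 0.0087 m and value of joint lock_slide above 0.0135 m and distance of slicer from where it was at the start of the episode below 0.025 m and angle between slicer's own z axis and vertical below 0.03 rad and linear speed of slicer below 0.01 m/s); the robot touches nothing.
It fails at once if the slicer is lifted or tipped (height (world z) of slicer above 0.012 m or angle between slicer's own z axis and vertical above 0.08 rad).
It fails at once if the slicer is shoved more than 25 mm (distance of slicer from where it was at the start of the episode above 0.025 m).
It fails at once if the jar, the tin or the drum is moved more than 15 mm, lifted or knocked over (distance of any of pickle_jar, tin_3, pepper_drum from where it was at the start of the episode above 0.015 m or angle between any of pickle_jar, tin_3, pepper_drum's own z axis and vertical above 0.3 rad).
It also fails if it takes over 51 s, if anything falls off the work surface, if the arm or the gripper's body presses on something with over 40 N, if the wrist force passes 120 N, or if a joint passes its speed limit or range.

## Working session

There is one attempt and no reset: what is moved stays moved. The work goes in short steps, each a Python script; the robot and the scene stay as the last script left them, time stands still between calls to the robot, and variables do not carry over. Pictures are saved under pics/ and viewed, and the job is handed in when it is done.

```bash
ls; mkdir -p pics; python3 - <<'E'
from plant import ctrl,sensors,optics
import cv2,numpy as np
s=sensors.read_state();print(s['t'],s['eef_pos'],s['eef_rot'],s['grip_width'],ctrl.tcp_to_tips)
for n in['scene','side']:
    p,d=optics.grab_frame(n);cv2.imwrite(f'pics/{n}0.png',cv2.cvtColor(p,4));np.save(f'pics/{n}0d.npy',d)
    print(n,optics.camera_params(n))
print(optics.camera_params('wrist'))
E
```

```text
pics
0.0 [ 140.38791333 -556.86803602  255.11296289] [[ 9.69707253e-01  2.44269911e-01 -2.32474991e-04]
 [ 2.44269791e-01 -9.69704586e-01  2.29892772e-03]
 [ 3.36126804e-04 -2.28607350e-03 -9.99997330e-01]] 85.19668273008106 25.0
scene {'mtx': array([[483.177937  ,   0.        , 261.05811568],
       [  0.        , 483.177937  , 192.48177917],
       [  0.        ,   0.        ,   1.        ]]), 'R': array([[-0.27550854, -0.96124263, -0.01037557],
       [-0.76457768,  0.2256577 , -0.603738  ],
       [ 0.58268003, -0.15840205, -0.79711528]]), 't': array([134.71487697, 453.66588699, 892.78649661])}
side {'mtx': array([[381.83292626,   0.        , 264.89261547],
       [  0.        , 381.83292626, 193.42451059],
       [  0.        ,   0.        ,   1.        ]]), 'R': array([[-0.50720186, -0.86174434,  0.01195672],
       [-0.49930065,  0.28251158, -0.81907635],
       [ 0.70245649, -0.42140705, -0.57355991]]), 't': array([264.23022466, 364.80392323, 529.97926335])}
{'mtx': array([[329.5197682 ,   0.        , 254.35888843],
       [  0.        , 329.5197682 , 195.59355773],
       [  0.        ,   0.        ,   1.        ]]), 'T_tool_cam': array([[-3.95567683e-04, -9.50816720e-01, -3.09753788e-01,
         7.98227951e+01],
       [ 9.99999874e-01, -4.71403002e-04,  1.69974426e-04,
        -3.49710782e-02],
       [-3.07633391e-04, -3.09753682e-01,  9.50816787e-01,
        -1.16592490e+02],
       [ 0.00000000e+00,  0.00000000e+00,  0.00000000e+00,
         1.00000000e+00]])}
```

View pics/scene0.png

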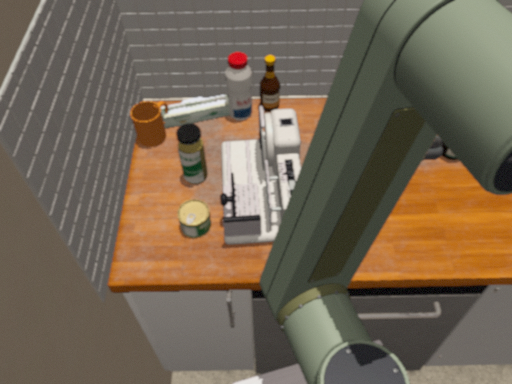

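View pics/side0.png

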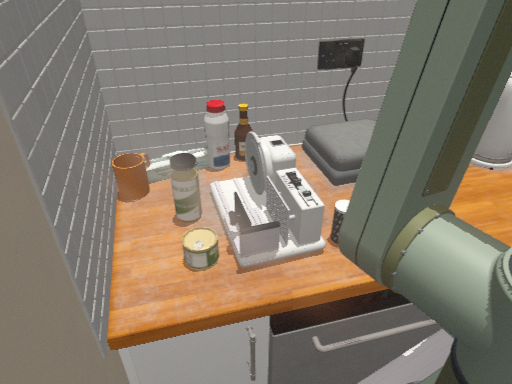

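```bash
cat > h.py <<'E'
import numpy as np,cv2
def world(cp,u,v,d):
    K=cp['mtx'];c=np.array([(u-K[0,2])*d/K[0,0],(v-K[1,2])*d/K[1,1],d])
    return cp['R'].T@(c-cp['t'])
def plane(cp,u,v,z):
    K=cp['mtx'];r=cp['R'].T@np.array([(u-K[0,2])/K[0,0],(v-K[1,2])/K[1,1],1]);o=-cp['R'].T@cp['t']
    return o+r*(z-o[2])/r[2]
def wristcp(cp,s):
    T=np.eye(4);T[:3,:3]=s['eef_rot'];T[:3,3]=s['eef_pos'];M=np.linalg.inv(T@cp['T_tool_cam'])
    return dict(mtx=cp['mtx'],R=M[:3,:3],t=M[:3,3])
E
python3 - <<'E'
import cv2
p=cv2.imread('pics/side0.png');c=p[120:270,200:370];cv2.imwrite('pics/s0c.png',cv2.resize(c,None,fx=4,fy=4,interpolation=2)[:600,:800])
E
```

```text
(no output)
```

View pics/s0c.png

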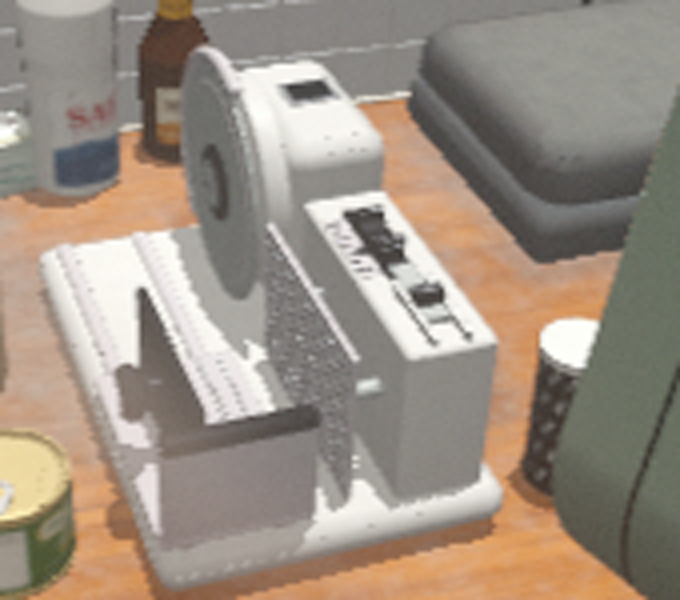

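```bash
python3 - <<'E'
from plant import optics
from h import *
cp=optics.camera_params('side');d=np.load('pics/side0d.npy')
for n,(u,v) in dict(NL=(410,358),NR=(496,345),FL=(306,206),FR=(384,193),tab=(428,290),mid=(385,300)).items():
    U=200+u/4;V=120+v/4
    print(n,plane(cp,U,V,130).round(),world(cp,U,V,d[int(V)+1,int(U)]).round())
for n,(U,V,z) in dict(drum=(349,205,98),tin=(200,240,58),jar=(183,160,165)).items(): print(n,plane(cp,U,V,z).round())
E
```

```text
NL [433. -35. 130.] [435. -37. 127.]
NR [420. -79. 130.] [ 551. -197.    0.]
FL [583. -66. 130.] [587. -69. 127.]
FR [ 572. -114.  130.] [ 572. -114.  131.]
tab [477. -78. 130.] [463. -66. 143.]
mid [481. -52. 130.] [478. -50. 132.]
drum [ 429. -159.   98.]
tin [527. 155.  58.]
jar [681. 123. 165.]
```

```bash
cat >> h.py <<'E'
def Rdown(yaw):
    c,s=np.cos(yaw),np.sin(yaw)
    return np.array([[c,s,0],[s,-c,0],[0,0,-1.]])
E
python3 - <<'E'
from plant import ctrl,sensors,optics
from h import *
for yw in(-.22,-.22+np.pi):
    print(ctrl.solve_ik([455,-62,290],Rdown(yw)),ctrl.solve_ik([455,-62,165],Rdown(yw)))
ctrl.move_ptp([455,-62,290],Rdown(-.22))
s=sensors.read_state();p,d=optics.grab_frame('wrist');cv2.imwrite('pics/w1.png',cv2.cvtColor(p,4));np.save('pics/w1d.npy',d)
np.savez('pics/w1s.npz',**{k:s[k] for k in('eef_pos','eef_rot')})
print(s['t'],s['eef_pos'],s['force'])
E
```

```text
[-3.24265753e-01 -7.25396465e-02  1.76802631e+00 -4.44089210e-16
  1.44610599e+00  1.46653057e+00] [-3.24265753e-01  6.00253847e-02  1.90995729e+00 -4.44089210e-16
  1.17160998e+00  1.46653057e+00]
[-3.24265753e-01 -7.25396465e-02  1.76802631e+00 -4.44089210e-16
  1.44610599e+00 -1.67506208e+00] [-3.24265753e-01  6.00253847e-02  1.90995729e+00 -4.44089210e-16
  1.17160998e+00 -1.67506208e+00]
2.2083 [455.03868388 -62.61299171 289.97595263] [ 0.03512372 -0.80982001  1.13809877]
```

View pics/w1.png

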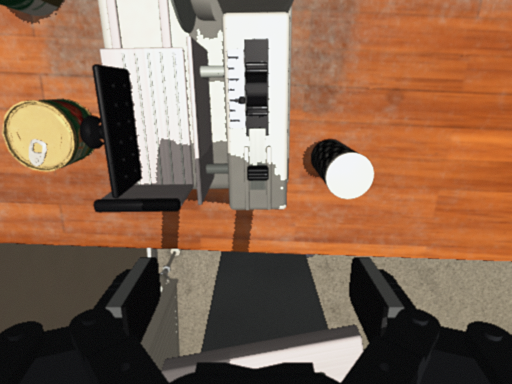

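```bash
python3 - <<'E'
import cv2
p=cv2.imread('pics/w1.png');c=p[5:215,200:310];cv2.imwrite('pics/w1c.png',cv2.resize(c[:110],None,fx=5.4,fy=5.4,interpolation=2)); cv2.imwrite('pics/w1d.png',cv2.resize(c[100:],None,fx=5.4,fy=5.4,interpolation=2))
E
```

```text
(no output)
```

View pics/w1c.png

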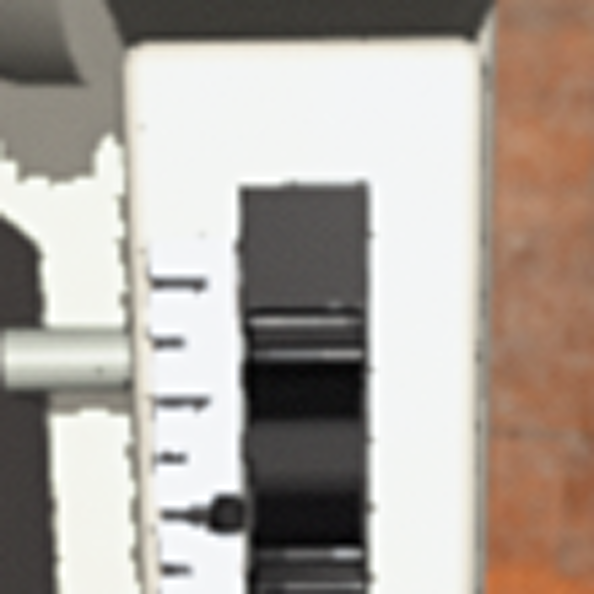

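View pics/w1d.png

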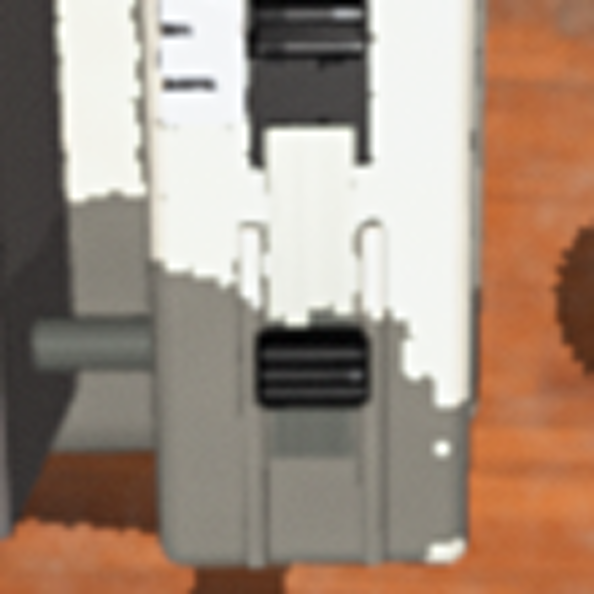

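```bash
python3 - <<'E'
from plant import optics
from h import *
s=np.load('pics/w1s.npz');cp=wristcp(optics.camera_params('wrist'),s);d=np.load('pics/w1d.npy')
f=lambda u,v,z,o=5:plane(cp,200+u/5.4-.4,o+v/5.4-.4,z)
P={}
for n,a in dict(FL=(128,42,130),FR=(480,40,130),NL=(163,560,130,105),NR=(466,560,130,105),t12=(180,284,130),t8=(182,402,130),t4=(180,515,130),t0=(188,83,130,105),slotNL=(253,166,130,105),slotNR=(370,166,130,105),slotFL=(240,185,130),slotFR=(368,185,130),lobeFar=(305,336,143.7),lobeNear=(305,568,143.7),tabNL=(258,402,143,105),tabNR=(368,402,143,105),tabF=(313,332,143,105)).items():
    P[n]=f(*a);u,v=200+a[0]/5.4,(a[3] if len(a)>3 else 5)+a[1]/5.4
    print(n,P[n].round(1),'depth z',world(cp,u,v,d[int(v),int(u)]).round(1))
g=lambda a,b:np.arctan2(*(P[b]-P[a])[[1,0]])
print('yaws',g('NL','FL'),g('NR','FR'),g('t0','t12'),g('slotNL','slotFL'),g('lobeNear','lobeFar'))
c=(P['FL']+P['FR']+P['NL']+P['NR'])/4;print('c',c, 'len',np.linalg.norm(P['FL']-P['NL']),np.linalg.norm(P['FL']-P['FR']),np.linalg.norm(P['t12']-P['t0']),np.linalg.norm(P['lobeFar']-P['lobeNear']))
print('mid lobes',(P['lobeFar']+P['lobeNear'])/2)
E
```

```text
FL [590.6 -69.2 130. ] depth z [532.9 -80.  406.6]
FR [ 580.2 -116.8  130. ] depth z [ 588.  -123.5   82. ]
NL [438.2 -36.2 130. ] depth z [392.9 -15.9  -0.4]
NR [427.2 -85.1 130. ] depth z [376.5 -88.   -0.7]
t12 [558.9 -68.8 130. ] depth z [558.6 -69.  129.6]
t8 [543.3 -65.3 130. ] depth z [542.9 -65.6 130.8]
t4 [527.9 -61.2 130. ] depth z [527.6 -61.6 132.1]
t0 [512.3 -58.6 130. ] depth z [512.1 -58.9 131.2]
slotNL [498.  -65.4 130. ] depth z [497.6 -65.6 129.8]
slotNR [494. -83. 130.] depth z [532.9 -80.  406.6]
slotFL [569.7 -80.2 130. ] depth z [569.4 -80.4 129.3]
slotFR [565.7 -97.9 130. ] depth z [565.3 -98.1 130.5]
lobeFar [547.4 -84.6 143.7] depth z [547.1 -84.8 144.1]
lobeNear [517.2 -77.8 143.7] depth z [516.8 -78.1 143. ]
tabNL [464.5 -58.7 143. ] depth z [462.2 -58.4 135.8]
tabNR [460.8 -75.1 143. ] depth z [458.5 -75.3 136. ]
tabF [473.3 -69.3 143. ] depth z [472.3 -69.4 140.3]
yaws -0.21330428789389191 -0.20403330080899462 -0.2158972479678625 -0.20356440846093993 -0.2196509767495217
c [509.03759612 -76.82602468 130.        ] len 155.96084926898615 48.71015414831947 47.701171877506724 30.999570716784284
mid lobes [532.30636639 -81.21494212 143.7       ]
```

```bash
cat >> h.py <<'E'
YAW=-.21;U=np.array([np.cos(YAW),np.sin(YAW),0]);V=np.array([-U[1],U[0],0])
AX=np.array([532.2,-81.4,0])
def pos(front,tip,lat=0): # front face x rel. axis, tip height above housing top
    return AX+U*(front-11)+V*lat+np.array([0,0,130+tip+25])
E
cat > push.py <<'E'
from plant import ctrl,sensors,optics
from h import *
import sys
def rep(n):
    s=sensors.read_state();e=(s['eef_pos']-AX);print(n,round(s['t'],2),'front',round(e@U+11,1),'lat',round(e@V,1),'tip',round(e[2]-155,1),'F',(s['force']@U).round(1),s['force'].round(1),s['grip_width'].round(1) if hasattr(s['grip_width'],'round') else s['grip_width'])
def snap(n):
    s=sensors.read_state();p,d=optics.grab_frame('wrist');cv2.imwrite(f'pics/{n}.png',cv2.cvtColor(p,4));np.save(f'pics/{n}d.npy',d)
    np.savez(f'pics/{n}s.npz',**{k:s[k] for k in('eef_pos','eef_rot')})
def side(n,c=(120,270,200,370),f=4):
    p,d=optics.grab_frame('side');cv2.imwrite(f'pics/{n}.png',cv2.resize(cv2.cvtColor(p,4)[c[0]:c[1],c[2]:c[3]],None,fx=f,fy=f,interpolation=2))
E
python3 - <<'E'
from push import *
ctrl.gripper_to(0,20)
ctrl.move_ptp(pos(-26,60),Rdown(YAW));rep('above')
ctrl.move_l(pos(-26,7.5),vel=80,threshold=6);rep('down');snap('w2');side('s2')
E
```

```text
above 3.47 front -26.7 lat 0.1 tip 59.4 F 0.8 [ 0.8 -0.1  0.2] -0.003966966203232912
down 4.28 front -25.6 lat -0.0 tip 7.9 F 0.3 [ 0.3  0.  -0. ] 0.1022288851379132
```

View pics/w2.png

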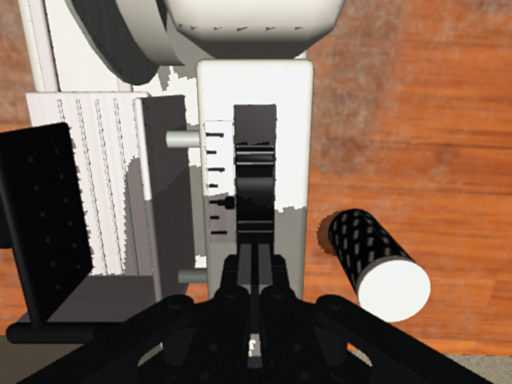

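View pics/s2.png

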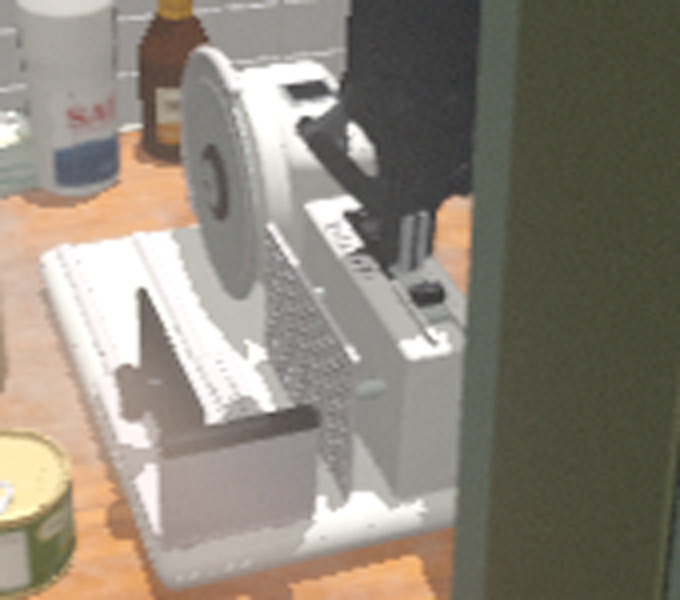

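The closed fingers stand between the tab and the near lobe, centred on the slot (column ~255). The pointer (229,203) is still at 4 mm. Next is the push for the first click.

```bash
python3 - <<'E'
from push import *
for x in(-20,-16,-12,-8,-4,-1,1):
    ctrl.move_l(pos(x,7.5),vel=40);rep(x)
snap('w3')
ctrl.move_l(pos(-2,30),vel=80);rep('up');ctrl.move_l(pos(-26,30),vel=120);ctrl.hold(.2);snap('w4')
h=np.hstack([cv2.imread(f'pics/w{i}.png')[60:300,150:350] for i in(3,4)]);cv2.imwrite('pics/w34.png',cv2.resize(h,None,fx=2,fy=2,interpolation=2))
E
```

```text
-20 4.67 front -20.0 lat 0.0 tip 7.8 F -2.8 [-2.5  1.9  2.6] 0.16114996281536673
-16 4.92 front -18.5 lat 0.1 tip 8.1 F -12.0 [-11.6   2.8  12.2] 0.07547195751823543
-12 5.17 front -17.1 lat 0.2 tip 8.5 F -20.2 [-19.8   4.   20.9] 0.20816236432916602
-8 5.42 front -7.3 lat -0.0 tip 11.3 F -0.3 [-0.2  0.4  1.4] -0.049073818266979034
-4 5.67 front -3.4 lat -0.1 tip 7.4 F -0.3 [-0.2  0.5  0.2] -0.017150487388351253
-1 5.92 front -0.9 lat -0.1 tip 7.0 F -0.3 [-0.5 -0.8  0.3] -0.3386293842787887
1 6.17 front 1.1 lat -0.0 tip 7.4 F 0.5 [ 0.4 -0.6 -0.1] 0.33107422398935454
up 6.66 front -1.4 lat -0.1 tip 31.2 F -0.6 [-0.6 -0.1  0.1] -0.31554545124884814
```

View pics/w34.png

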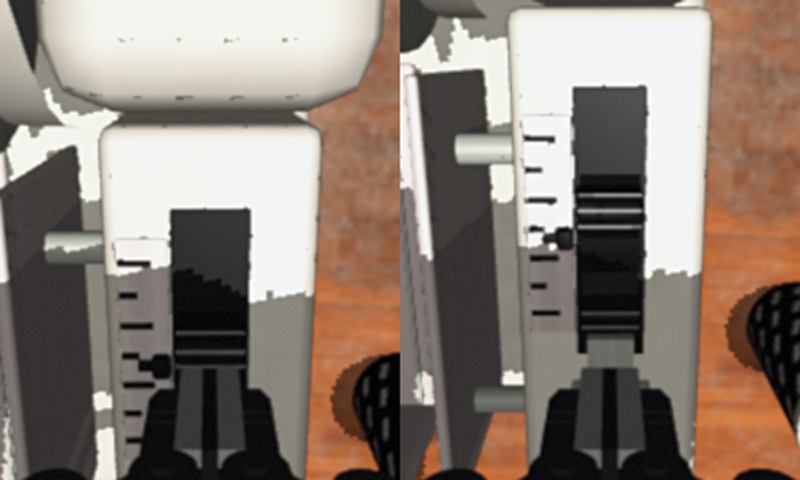

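```bash
python3 - <<'E'
from push import *
p=cv2.imread('pics/w4.png')
cv2.imwrite('pics/w4c.png',cv2.resize(p[60:260,195:310],None,fx=3,fy=3,interpolation=2)) 
cv2.imwrite('pics/w4e.png',cv2.resize(p[95:245,205:285],None,fx=4,fy=4,interpolation=2))
cp=optics.camera_params('wrist')
for n in('w1','w2','w4'):
    s=np.load(f'pics/{n}s.npz');c=wristcp(cp,s);d=np.load(f'pics/{n}d.npy')
    H,W=d.shape;vv,uu=np.mgrid[:H,:W];m=(d>0)
    K=c['mtx'];X=np.stack([(uu-K[0,2])*d/K[0,0],(vv-K[1,2])*d/K[1,1],d],-1)[m]
    X=(X-c['t'])@c['R'];e=X-AX;a=e@U;b=e@V;k=(abs(b)<6)&(abs(a)<42)&(X[:,2]<150)
    print(n,[(i,round(float(np.median(X[k&(abs(a-i)<1.5),2]))-130) if (k&(abs(a-i)<1.5)).sum()>3 else None) for i in range(-39,40,3)])
    k=(abs(b-17)>0)&(abs(X[:,2]-130)<3)
    for t in(-22,-15,17,22): # edges along y
        pass
    kk=(abs(X[:,2]-130)<3)&(abs(a)<60)&(abs(b)<45); print('b range',np.percentile(b[kk],[1,99]),'amax',np.percentile(a[(abs(X[:,2]-130)<3)&(abs(b)<20)&(abs(a)<90)],99.5))
E
```

```text
w1 [(-39, 4), (-36, 4), (-33, 4), (-30, 1), (-27, 0), (-24, 0), (-21, 9), (-18, 12), (-15, 12), (-12, 9), (-9, 6), (-6, 4), (-3, 5), (0, 5), (3, 4), (6, 5), (9, 7), (12, 10), (15, 12), (18, 12), (21, 0), (24, 0), (27, 0), (30, 0), (33, 0), (36, -1), (39, -1)]
b range [-24.74432926  33.06101725] amax 59.863524294429865
w2 [(-39, None), (-36, None), (-33, None), (-30, 0), (-27, 0), (-24, 15), (-21, 10), (-18, 12), (-15, 12), (-12, 9), (-9, 6), (-6, 5), (-3, 5), (0, 5), (3, 5), (6, 5), (9, 7), (12, 10), (15, 12), (18, 12), (21, 0), (24, 0), (27, 0), (30, 0), (33, 0), (36, 0), (39, -1)]
b range [-24.67111301  25.08836188] amax 59.67633638788678
w4 [(-39, 4), (-36, 4), (-33, 4), (-30, 1), (-27, 6), (-24, 7), (-21, 6), (-18, 4), (-15, 3), (-12, 2), (-9, 3), (-6, 4), (-3, 5), (0, 7), (3, 14), (6, 16), (9, 16), (12, 4), (15, 0), (18, 0), (21, 0), (24, 0), (27, 0), (30, 0), (33, 0), (36, 0), (39, -1)]
b range [-24.71515959  24.90982625] amax 59.67665692449228
```

View pics/w4e.png

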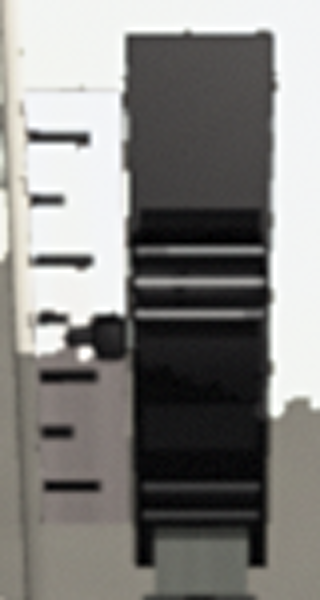

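```bash
cat >> push.py <<'E'
def prof(n):
    s=np.load(f'pics/{n}s.npz');c=wristcp(optics.camera_params('wrist'),s);d=np.load(f'pics/{n}d.npy')
    H,W=d.shape;vv,uu=np.mgrid[:H,:W];m=(d>0)
    K=c['mtx'];X=np.stack([(uu-K[0,2])*d/K[0,0],(vv-K[1,2])*d/K[1,1],d],-1)[m]
    X=(X-c['t'])@c['R'];e=X-AX;a=e@U;b=e@V;k=(abs(b)<6)&(abs(a)<82)&(X[:,2]<150)
    print(n,[(i,round(float(np.median(X[k&(abs(a-i)<1),2]))-130) if (k&(abs(a-i)<1)).sum()>3 else None) for i in range(-78,31,2)])
E
python3 - <<'E'
from push import *
ctrl.hold(.6);snap('w5');prof('w5');rep('')
E
```

```text
w5 [(-78, None), (-76, None), (-74, None), (-72, None), (-70, None), (-68, None), (-66, None), (-64, None), (-62, None), (-60, None), (-58, None), (-56, None), (-54, None), (-52, None), (-50, None), (-48, None), (-46, None), (-44, None), (-42, None), (-40, 4), (-38, 4), (-36, 4), (-34, 4), (-32, 4), (-30, 0), (-28, None), (-26, 6), (-24, 7), (-22, 7), (-20, 5), (-18, 4), (-16, 3), (-14, 3), (-12, 2), (-10, 3), (-8, 4), (-6, 4), (-4, 4), (-2, 5), (0, 7), (2, 8), (4, 15), (6, 16), (8, 16), (10, 15), (12, 4), (14, 0), (16, 0), (18, 0), (20, 0), (22, 0), (24, 0), (26, 0), (28, 0), (30, 0)]
 7.91 front -26.0 lat 0.0 tip 30.0 F -0.5 [-0.3  0.7 -0.5] 0.01355677176540444
```

```bash
python3 - <<'E'
from push import *
ctrl.move_l(pos(-1,30),vel=120)
ctrl.move_l(pos(-1,9.3),vel=80,threshold=6);rep('dn')
for x in(2,4,6,8,9.5):
    ctrl.move_l(pos(x,9.3),vel=40);rep(x)
ctrl.move_l(pos(9,30),vel=80);rep('up');ctrl.move_l(pos(-26,30),vel=120);ctrl.hold(.1);snap('w6');prof('w6')
p=cv2.imread('pics/w6.png');cv2.imwrite('pics/w6e.png',cv2.resize(p[95:245,205:285],None,fx=4,fy=4,interpolation=2))
E
```

```text
dn 8.68 front -2.0 lat 0.1 tip 8.4 F 0.1 [0.2 0.3 0.1] -0.026145443569497884
2 8.93 front 2.5 lat -0.0 tip 9.7 F -0.1 [-0.3 -0.6  0.4] -0.11376606296848153
4 9.18 front 4.3 lat -0.0 tip 9.5 F -0.1 [-0.3 -1.1 -0.1] 0.159105705024724
6 9.43 front 6.2 lat -0.0 tip 9.4 F 1.7 [ 1.6 -0.7  1.3] -0.277463589882687
8 9.68 front 8.2 lat -0.0 tip 9.4 F 0.2 [ 0.1 -0.7  0.8] -0.03687679115609987
9.5 9.93 front 9.3 lat 0.0 tip 9.1 F -0.4 [-0.3  0.7 -0.4] -0.01344107221184546
up 10.33 front 9.6 lat -0.1 tip 31.0 F 0.2 [-0.1 -1.2 -0.2] 0.03683668684878171
w6 [(-78, None), (-76, None), (-74, None), (-72, None), (-70, None), (-68, None), (-66, None), (-64, None), (-62, None), (-60, None), (-58, None), (-56, None), (-54, None), (-52, None), (-50, None), (-48, None), (-46, None), (-44, None), (-42, None), (-40, 4), (-38, 4), (-36, 4), (-34, 4), (-32, 4), (-30, 0), (-28, 0), (-26, 0), (-24, 0), (-22, None), (-20, 11), (-18, 12), (-16, 12), (-14, 12), (-12, 9), (-10, 7), (-8, 6), (-6, 5), (-4, 5), (-2, 5), (0, 5), (2, 5), (4, 5), (6, 5), (8, 6), (10, 8), (12, 11), (14, 12), (16, 12), (18, 12), (20, 1), (22, 0), (24, 0), (26, 0), (28, 0), (30, 0)]
```

View pics/w6e.png

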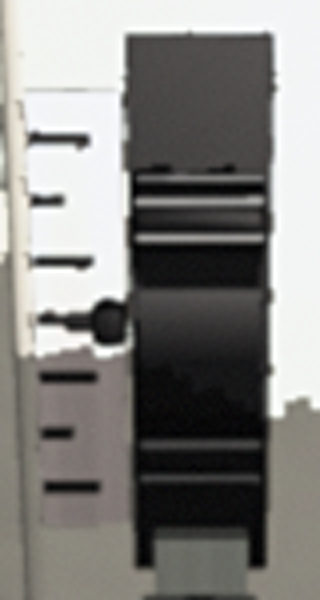

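The wheel has clicked home: the pointer is on the 6 mm tick (row 320), the lobes sit at ±16, and the slicer hasn't moved. For the second click I'll put the tip lower.

```bash
python3 - <<'E'
from push import *
ctrl.move_l(pos(-26,6),vel=80,threshold=6);rep('dn')
for x,t in((-20,6),(-17,6),(-14,6),(-11,6.3),(-8,6.6),(-5,7),(-2,7.5),(0,8.5)):
    ctrl.move_l(pos(x,t),vel=30);rep(x)
    f=sensors.read_state()['force']
    if np.linalg.norm(f)>28: print('STOP');break
E
```

```text
dn 11.29 front -25.6 lat -0.1 tip 4.9 F -0.1 [-0.2 -0.4  6.2] 0.16706449618646368
-20 11.68 front -20.3 lat 0.0 tip 5.3 F -0.8 [-1.  -0.5  0.8] 0.024685620546666995
-17 11.93 front -19.3 lat 0.1 tip 5.3 F -7.2 [-7.2  0.7  5. ] 0.0852803483681842
-14 12.18 front -18.3 lat 0.2 tip 5.1 F -12.1 [-12.    1.7   9.3] 0.002298889612893391
-11 12.43 front -12.5 lat 0.2 tip 5.8 F -3.1 [-3.1  0.1  2.7] 0.32398118182698055
-8 12.68 front -7.3 lat 0.0 tip 6.5 F -0.3 [-0.3  0.  -0.3] 0.3284469824424715
-5 12.93 front -4.9 lat 0.0 tip 6.8 F -1.4 [-1.4  0.1 -0.4] -0.06884287271338346
-2 13.18 front -2.8 lat 0.0 tip 7.0 F -3.2 [-3.1  0.8  0.8] 0.009185460769006552
0 13.43 front 1.2 lat -0.1 tip 9.0 F 0.3 [ 0.3 -0.   0.4] 0.04776116421460947
```

```bash
python3 - <<'E'
from push import *
snap('w7');prof('w7')
for x in(2,4,6,8,9.5):
    ctrl.move_l(pos(x,9.5),vel=40);rep(x)
    f=sensors.read_state()['force']
    if np.linalg.norm(f)>15: print('STOP');break
ctrl.move_l(pos(9,30),vel=80);rep('up');ctrl.move_l(pos(-26,30),vel=120);ctrl.hold(.1);snap('w8');prof('w8')
p=cv2.imread('pics/w8.png');cv2.imwrite('pics/w8e.png',cv2.resize(p[95:245,205:285],None,fx=4,fy=4,interpolation=2))
E
```

```text
w7 [(-78, None), (-76, None), (-74, None), (-72, 12), (-70, 13), (-68, 12), (-66, 12), (-64, 12), (-62, 11), (-60, 8), (-58, 4), (-56, 4), (-54, None), (-52, None), (-50, None), (-48, None), (-46, None), (-44, None), (-42, None), (-40, None), (-38, None), (-36, None), (-34, None), (-32, None), (-30, None), (-28, None), (-26, None), (-24, None), (-22, None), (-20, None), (-18, None), (-16, None), (-14, None), (-12, None), (-10, None), (-8, None), (-6, None), (-4, None), (-2, None), (0, 18), (2, 16), (4, 16), (6, 16), (8, 16), (10, 8), (12, 1), (14, 0), (16, 0), (18, 0), (20, 0), (22, 0), (24, 0), (26, 0), (28, 0), (30, 0)]
2 13.72 front 2.7 lat -0.1 tip 9.9 F 0.4 [ 0.4 -0.3  0.1] 0.26397533437600634
4 13.97 front 4.2 lat -0.0 tip 9.5 F 0.7 [ 0.6 -0.7 -0.2] -0.05975676307851885
6 14.22 front 6.1 lat -0.0 tip 9.5 F 0.0 [0.1 0.4 0.7] 0.12477719488553131
8 14.47 front 8.3 lat -0.0 tip 9.6 F 0.6 [ 0.4 -1.   0.2] -0.01323236806612891
9.5 14.72 front 9.5 lat -0.0 tip 9.5 F -0.5 [-0.5  0.   0.6] 0.1912977379384848
up 15.13 front 9.7 lat -0.1 tip 31.2 F 0.1 [ 0.1 -0.  -0.5] 0.1950439404569528
w8 [(-78, None), (-76, None), (-74, None), (-72, None), (-70, None), (-68, None), (-66, None), (-64, None), (-62, None), (-60, None), (-58, None), (-56, None), (-54, None), (-52, None), (-50, None), (-48, None), (-46, None), (-44, None), (-42, None), (-40, 3), (-38, 4), (-36, 4), (-34, 4), (-32, 4), (-30, 1), (-28, 0), (-26, 0), (-24, 0), (-22, None), (-20, 11), (-18, 12), (-16, 12), (-14, 12), (-12, 9), (-10, 7), (-8, 6), (-6, 5), (-4, 5), (-2, 5), (0, 5), (2, 5), (4, 4), (6, 5), (8, 6), (10, 7), (12, 11), (14, 12), (16, 13), (18, 12), (20, 0), (22, 0), (24, 0), (26, 0), (28, 0), (30, 0)]
```

View pics/w8e.png

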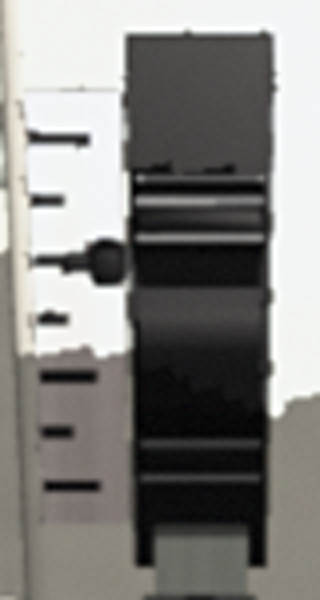

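The pointer is on the third long tick (row 260) and the lobes are home. Now the lock slide.

```bash
python3 - <<'E'
from push import *
ctrl.move_l(pos(-82,30),vel=120)
ctrl.move_l(pos(-82,7.5),vel=80,threshold=6);rep('dn')
for x in(-76,-72,-68,-64,-61,-59,-57.5,-56,-55):
    ctrl.move_l(pos(x,7.5),vel=30);rep(x)
    f=sensors.read_state()['force']
    if -f@U>12: print('STOP');break
snap('w9')
ctrl.move_l(pos(-70,7.5),vel=60);ctrl.move_l(pos(-75,60),vel=100)
ctrl.move_l(pos(-75,130),vel=150);rep('up');snap('w10');prof('w10')
p=cv2.imread('pics/w10.png');cv2.imwrite('pics/w10e.png',p)
E
```

```text
dn 16.77 front -82.1 lat -0.0 tip 6.9 F -0.7 [-0.7  0.   0.3] -0.552448477738104
-76 17.12 front -75.4 lat -0.1 tip 7.9 F -0.4 [-0.6 -0.7 -0. ] -0.1156708851988814
-72 17.41 front -71.8 lat -0.0 tip 7.6 F 0.1 [0.3 0.7 0.1] 0.12038878986118
-68 17.69 front -67.8 lat 0.0 tip 7.5 F -0.4 [-0.3  0.4  0.1] -0.11377734319290363
-64 17.98 front -63.6 lat -0.0 tip 7.5 F 0.4 [ 0.3 -0.5  0.1] 0.41243653030669786
-61 18.23 front -60.7 lat -0.0 tip 7.5 F -0.5 [-0.5 -0.2  0.5] -0.07124549025841112
-59 18.48 front -59.4 lat 0.0 tip 7.5 F -2.6 [-2.5  0.7  2. ] -0.13463675037970604
-57.5 18.73 front -58.6 lat 0.0 tip 7.4 F -5.9 [-5.7  1.5  4.9] 0.2915968201595956
-56 18.98 front -58.3 lat 0.1 tip 7.2 F -8.8 [-8.8  1.1  6.9] 0.1007128675358965
-55 19.23 front -58.2 lat 0.1 tip 7.0 F -10.5 [-10.2   2.2   8.1] -0.36160397641958886
up 20.97 front -75.6 lat 0.1 tip 128.9 F -0.0 [-0.2 -1.1 -0.5] -0.2356392488008595
w10 [(-78, -1), (-76, -1), (-74, -1), (-72, -1), (-70, -1), (-68, 4), (-66, 4), (-64, 4), (-62, 4), (-60, 4), (-58, 12), (-56, 13), (-54, 12), (-52, 12), (-50, 12), (-48, 11), (-46, 4), (-44, 4), (-42, 4), (-40, 4), (-38, 4), (-36, 4), (-34, 4), (-32, 4), (-30, 4), (-28, 4), (-26, 4), (-24, 4), (-22, 4), (-20, 7), (-18, 12), (-16, 12), (-14, 13), (-12, 11), (-10, 8), (-8, 6), (-6, 5), (-4, 4), (-2, 5), (0, 5), (2, 5), (4, 5), (6, 4), (8, 6), (10, 7), (12, 9), (14, 12), (16, 12), (18, 12), (20, 9), (22, 0), (24, 0), (26, 0), (28, 0), (30, 0)]
```

View pics/w10.png

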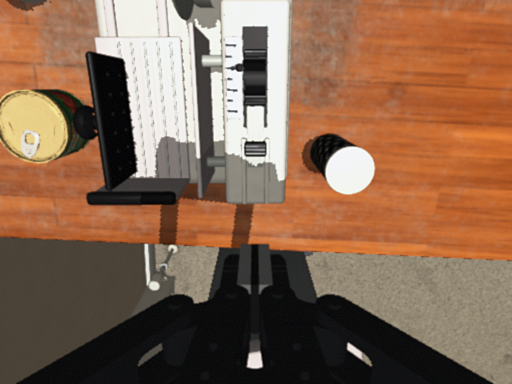

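```bash
python3 - <<'E'
import cv2
p=cv2.imread('pics/w10.png');cv2.imwrite('pics/w10c.png',cv2.resize(p[15:165,205:305],None,fx=4,fy=4,interpolation=2))
E
```

```text
(no output)
```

View pics/w10c.png

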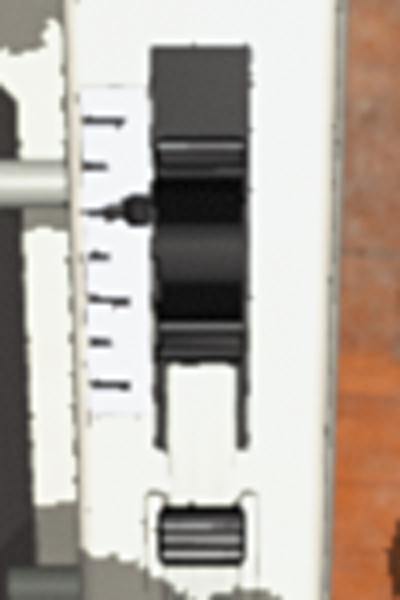

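```bash
python3 - <<'E'
from push import *
cp=optics.camera_params('wrist')
c=wristcp(cp,np.load('pics/w10s.npz'))
g=lambda c,u,v,z:round(float((plane(c,u-.4,v-.4,z)-AX)@U),1)
print('near/front now',g(c,255,15+562/4,143),g(c,255,15+509/4,143),'t8',g(c,232,15+211/4,130),'slotF',g(c,255,15+45/4,130),'houseN',g(c,255,203,130))
c=wristcp(cp,np.load('pics/w1s.npz'))
print('before',g(c,258,105+402/5.4,143),g(c,258,105+332/5.4,143),g(c,234,5+402/5.4,130),g(c,257,5+185/5.4,130),g(c,257,209,130))
E
```

```text
near/front now -57.5 -47.1 t8 7.8 slotF 36.4 houseN -101.9
before -71.1 -60.1 7.5 36.3 -101.9
```

```bash
python3 - <<'E'
from push import *
rep('end');ctrl.finish_job()
E
```

```text
end 21.02 front -75.9 lat 0.1 tip 128.3 F -0.9 [-1.  -0.3 -0.5] 0.12047781455251681
the job is handed in; nothing more can be done
```

The slicer is set to 8 mm and the lock slide is pushed in. I handed the job in at about 21 s of the 51 s allowed; no verdict is reported back.

**Wheel:** It started at 4 mm, so it needed two clicks. In the last picture the pointer is on the third long tick, and the two upper lobes are level, 16 mm before and behind the axis.

**Lock:** The slide stopped firmly at about 10 N, with the tab's near face 58.2 mm from the wheel axis; fully in would be 58 mm. The picture shows the bolt under the near lobe. By picture alone, the tab moved about 13.3 mm. That fits full travel only if the slide began about 3 mm in, as its starting position suggests.

**Slicer and bystanders:** The slicer's features show no shift beyond about 0.3 mm. I never worked near the jar, the tin or the drum. The drum, and the tin as far as it is in view, look unmoved in the last picture. The jar was out of view by then.

**What went less well:**
- **First push:** The fingertip was too high and slipped up over the lobe at about 29 N, leaving the wheel about 42° into its 60° click. A second push from between the lobes finished it.
- **Second click:** With the tip lower, the push peaked at about 15 N. The tip also touched the bolt lightly (6 N) on the way down.
- **Stop plate:** I did not measure it separately and am relying on the wheel driving it.

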